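Fit up a roof finial over its ridge casting for tack welding

ROBOT

A 7-joint arm with a two-finger parallel gripper is mounted at the origin on the work surface. World frame = base frame: x ahead of the robot, y to its left, z up, the work surface at z = 0. Lengths are in m, angles in rad, forces in N, time in s.
With the tool pointing down it reaches from about 0.4 to 0.85 m from the base axis. Payload 4.5 kg.
Tool frame: the origin (TCP) lies between the finger pads, 19 mm behind the fingertips; this is the grasp point; z points along the fingers, y is the line along which they close (so a half turn about z gives the same grasp; the last joint's range is limited). The gripper opens to 88 mm and grips with 3 to 60 N. Pads are 18 mm wide; open, the fingers measure 123 mm over their backs; the gripper's body (75 mm by 187 mm) begins 45 mm behind the grasp point.
Start: joints at [-1.192, 0.689, -0.195, 1.565, 0.157, 0.902, -0.215], TCP at [0.211, 0.588, 0.257] pointing down, gripper open.
Joint ranges: [-3.01, 3.01], [-0.46, 2.08], [-1.47, 1.51], [0.13, 2.56], [-1, 4.14], [0.04, 2.09], [-2.66, 2.66]. Speed limits (rad/s): [2.57, 2.57, 3.14, 3.14, 3.14, 3.14, 3.14].

INTERFACE

Orientations are given as a unit quaternion [x, y, z, w].
In Python, from plant import r gives the robot as it stands.
- The arm moves only by the tool move_arm, never from a script. Its argument "targets" is a list that holds one entry, the list of rows, each a list of 7 numbers: the opening, from 0 (shut) to 1 (fully open), then the shift along the tool's x, y, z in mm, then the turn, a rotation vector about the tool's x, y, z in degrees. In form: [[[claw, dx, dy, dz, ax, ay, az], ...]]. A call has 1 to 10 rows; each row is the pose to reach, as a shift and turn from the pose commanded when the call began, along the tool's axes at that moment; what a row does not reach only later rows make up. A row lasts 1/8 s, in which the tool goes at most 62.5 mm and 10.7 degrees, less where a joint would pass 70% of its speed; a pose out of reach is approached as far as the arm can. A call with a gripper value outside its range is refused whole. The fingers move at their own pace and stop on an object; "newtons" is the grip in N (left out, the last holds). Time passes only in rows, so rows that repeat a pose let the fingers close. It gives the time, the measured TCP pose, the force, the opening and the grip force at its end, in the units of the state.
- r.get_state(): the state, without advancing time (a new reading comes with each control period).
- r.snapshot(name): name is "scene" or "top"; returns the picture (400x640x3 uint8, red, green, blue); there is no depth.
- r.camera_info(name): a dict with "fx", "fy", "cx", "cy" (pixels), "k1" (the pictures are not rectified: a ray, as slopes to the right and down, at radius r is drawn at 1 + k1 r^2 times it, then the intrinsics apply), "R" (3x3) and "t" (3): a world point X has camera coordinates R X + t. Camera axes: x right, y down, z forward; pixel columns grow to the right and rows downward; lengths in m; the calibration is good to about 2 mm. A picture is of the moment at which its call begins. camera_info takes no time and is no camera call.
- r.finish_job(): hands the job in; it is judged then, once.
The state is a dict: "clock": time; "q": joint angles; "qd": joint speeds; "joint_torque": joint torques, N m; "tool_pos": TCP position; "eef_rot": TCP orientation; "contact_force": force on the tool from outside, world axes, zero at the start; "moment": the same for the moment, N m; "opening": opening from 0.0 (shut) to 1.0 (fully open); "finger_force": force on a finger pad.
Only numpy, scipy, OpenCV 4.12 (cv2) and the standard library are available. Lean on these libraries where they do the work, as an engineer would, in place of code of your own. Each camera call takes 0.05 s, during which the arm holds its last target. There are 200 camera calls.

TASK

Fit up the pointed square finial for the welder: lift it off the plywood board by its square block, carry it over the heavy trough in the middle of the bench and bring it upright over the square plinth of the clamped ridge casting, centred, with its sides in line with the plinth's. Stop with an even gap of about 6 mm between the finial's foot and the plinth and finish there, still holding it steady in the gripper for tacking. The finial must never touch the ridge casting; do not bump the trough, and leave the ball-topped finial, the screwdriver and the spray can where they are.

Things in the scene. Friction and masses are not known exactly. Their poses are not given: they have to be found in the camera images.
- finial: the pointed finial: loose grey casting, square in plan, 130 mm tall, about 0.45 kg, upright on the board. Origin: centre of its underside; z up its axis, x and y square to its sides (alike every quarter turn). Going up: foot 44 mm square (z 0 to 6 mm), neck 26 mm, collar 50 mm (z 55 to 60), upright-sided block 44 mm square (z 64 to 102), pyramid to a point at z 130
- finial_grip (a point): where to grip the pointed finial from above: on its axis, 92 mm above its underside, 10 mm below the top of its 44 mm square block. With the TCP here the fingertips stay above the collar and the point stays clear of the palm; axes as the finial's
- board: fixed plywood board 240 x 130 x 18 mm lying flat on the bench (top at z 18 mm), left or right of the trough; the two finials stand on it, about 120 mm apart, in either order. Origin: centre of its underside, x along its length
- ridge: the ridge casting, grey metal, clamped to the bench on the other side of the trough from the board. Origin: on the bench under its plinth's centre; x along its tail (away from the robot), z up. Plinth: square stump 66 mm tall, 64 mm wide at the base, 44 mm at the flat top, sides square to x and y. Tail: bar 36 mm tall, 50 mm wide, out to x = 172 mm
- clamp (a point): middle of the toggle clamp that holds the ridge casting's tail, at the bench, 210 mm along the casting's x from the plinth; steel, up to 80 mm tall, its pad reaches back to x = 127 mm and its handle out to x = 300 mm; fixed, leave it shut
- plinth_top (a point): centre of the plinth's flat top, 66 mm above the bench; the top is 44 mm square like the finial's foot, with a dark 34 mm square in its middle (flush); axes as the ridge casting's
- trough: heavy dark moulded rectangular trough, open at the top, fixed, 262 mm (its x) by 152 mm (its y) by 130 mm tall, walls up to 18 mm thick at the rim; stands in the middle of the bench between the board and the ridge casting, its length about along world x. Origin: centre of its underside
- ball_finial: loose ball-topped finial, 44 mm square foot, 105 mm tall, ball 50 mm in diameter; the other piece on the board, to be left standing. Origin: centre of its underside
- screwdriver: loose screwdriver with a yellow handle lying on the bench beyond the trough; to be left alone. Origin: its middle, underside
- spray_can: loose upright spray can with a blue wrapper, 58 mm in diameter, 175 mm tall, beyond the trough; to be left alone. Origin: centre of its underside
Not all that is in view belongs to the job. What is shaped like the finial but green, red or yellow is not meant.

How it is judged:
By the outcome, as a careful person would: the job done as asked, in the order asked, and still so for the second after the job is handed in, while the arm keeps its last pose, push and grip.
It also fails if it takes over 45 s, if anything falls off the work surface, if the arm or the gripper's body presses on something with over 40 N, if the wrist force passes 120 N, or if a joint passes its speed limit or range.

## Working session

There is one attempt and no reset: what is moved stays moved. The work goes in short steps, Python scripts to look and compute and a tool call to move; the robot and the scene stay as the last step left them, time stands still between calls to the robot, and variables do not carry over. Pictures are saved under pics/ and viewed, at most 10 in all, crops included, and the job is handed in when it is done.

Besides the shell and the picture viewer there is one more tool, called after "Request:" by a JSON object that holds its "method" and its "body". move_arm: Moves the arm, as the interface text tells. Its arguments: {"type":"object","properties":{"targets":{"type":"array","items":{"type":"array","items":{"type":"array","items":{"type":"number"}}}},"newtons":{"type":"number"}},"required":["targets"]}

```bash
mkdir -p pics; ls; python3 - <<'E'
from plant import r
import cv2,numpy as np
for n in("scene","top"):
    cv2.imwrite(f"pics/{n}0.png",r.snapshot(n)[:,:,::-1]); c=r.camera_info(n); print(n,{k:np.round(v,4).tolist() for k,v in c.items() })
s=r.get_state();print(s)
E
```

```text
pics
scene {'fx': 445.8181, 'fy': 445.8181, 'cx': 318.2099, 'cy': 195.1948, 'k1': -0.1202, 'R': [[0.314, 0.9494, 0.0067], [0.6615, -0.2137, -0.7189], [-0.6811, 0.2301, -0.6951]], 't': [-0.1009, -0.3036, 1.6457]}
top {'fx': 361.3991, 'fy': 361.3991, 'cx': 321.1383, 'cy': 204.9712, 'k1': -0.0434, 'R': [[-0.0286, -0.9991, -0.0322], [-0.9973, 0.0307, -0.0669], [0.0678, 0.0302, -0.9972]], 't': [-0.0443, 0.5203, 1.1476]}
{'clock': 0.1, 'q': array([-1.19218679,  0.68988935, -0.1945016 ,  1.56621969,  0.15730009,
        0.90252735, -0.21513466]), 'qd': array([-0.00192824, -0.00120444,  0.00063941, -0.00194782,  0.00041912,
       -0.00257043,  0.00054748]), 'joint_torque': array([-3.03046923e-03, -5.28491378e+01, -1.27158858e+00, -1.53836131e+01,
       -5.26617060e-02,  1.86982164e-03,  3.75771333e-05]), 'tool_pos': array([0.2111297 , 0.58769061, 0.25670189]), 'eef_rot': array([ 1.71539614e-01,  9.85176876e-01, -8.23786757e-04, -7.40084739e-05]), 'contact_force': array([-0.66245021, -0.03894487, -0.85727353]), 'moment': array([ 0.04373656,  0.02180884, -0.0065128 ]), 'finger_force': 0.0, 'opening': 1.0000908356360567}
```

View pics/scene0.png

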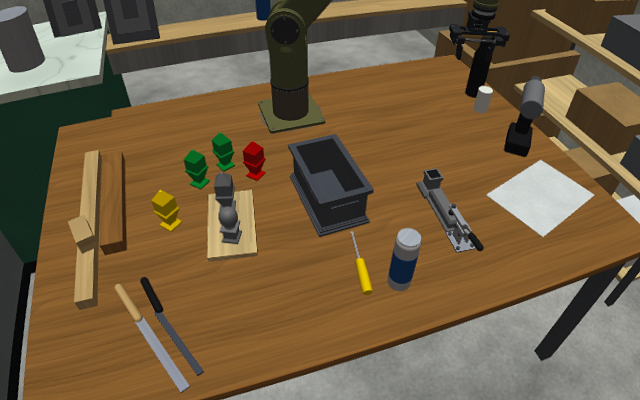

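View pics/top0.png

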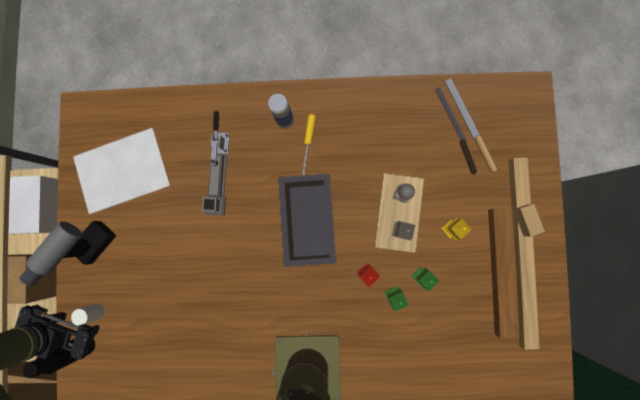

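The scene view shows the grey pointed finial on the board at about (224,192), with the ball finial at (230,222). The plinth is at (432,178) and the trough at (330,185). In the top view the grey pointed finial is at (403,231), the ball at (404,191) and the plinth at (213,205).

There are five candidates with the finial's shape: grey (224,192), green (196,168), green (222,150), red (254,160) and yellow (166,208). Only the grey one on the board fits the description. I'll confirm it in an enlarged crop.

```bash
python3 - <<'E'
import cv2,numpy as np
s=cv2.imread("pics/scene0.png");t=cv2.imread("pics/top0.png")
z=lambda im,x,y,w,h,f:cv2.resize(im[y:y+h,x:x+w],None,fx=f,fy=f,interpolation=cv2.INTER_CUBIC)
a=z(s,195,160,66,50,6);b=z(t,370,170,66,50,6);c=z(s,405,155,66,50,6);d=z(t,180,175,66,50,6)
cv2.imwrite("pics/crop1.png",np.vstack([np.hstack([a,b]),np.hstack([c,d])]))
E
```

```text
(no output)
```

View pics/crop1.png

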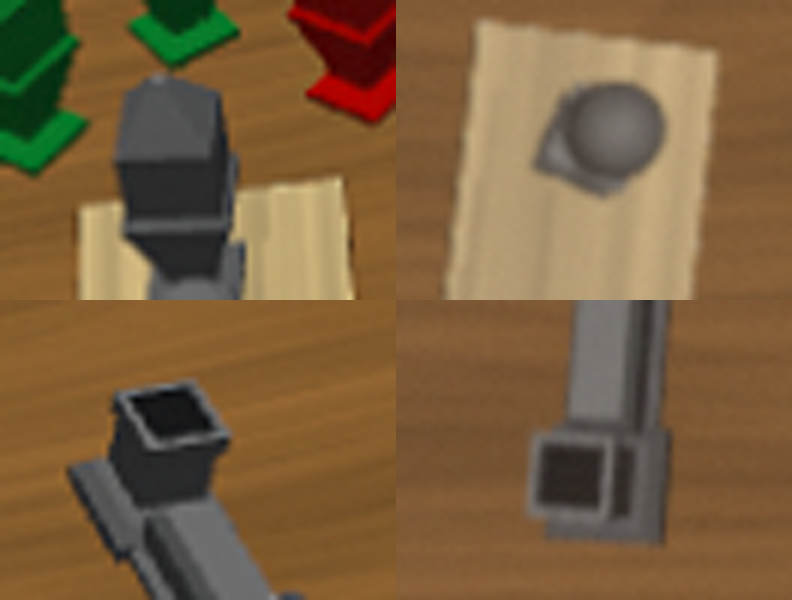

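The crop confirms the grey pointed casting on the board, with its block, pyramid and collar visible next to the ball piece. My top crop cut it off, so I'll take another one, together with larger plinth crops for picking corners.

```bash
python3 - <<'E'
import cv2,numpy as np
s=cv2.imread("pics/scene0.png");t=cv2.imread("pics/top0.png")
z=lambda im,x,y,w,h,f:np.clip(1.6*cv2.resize(im[y:y+h,x:x+w],None,fx=f,fy=f,interpolation=cv2.INTER_CUBIC).astype(float),0,255).astype(np.uint8)
def g(im,x,y):
    o=z(im,x,y,40,30,10)
    for i in range(0,40,5):
        o[::4,i*10]=(0,255,255);cv2.putText(o,str(x+i),(i*10,9),0,.33,(0,255,0))
    for j in range(0,30,5):
        o[j*10,::4]=(0,255,255);cv2.putText(o,str(y+j),(0,j*10+9),0,.33,(0,255,0))
    return o
cv2.imwrite("pics/crop2.png",np.vstack([np.hstack([g(s,205,170),g(t,385,215)]),np.hstack([g(s,415,162),g(t,195,190)])]))
E
```

```text
(no output)
```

View pics/crop2.png

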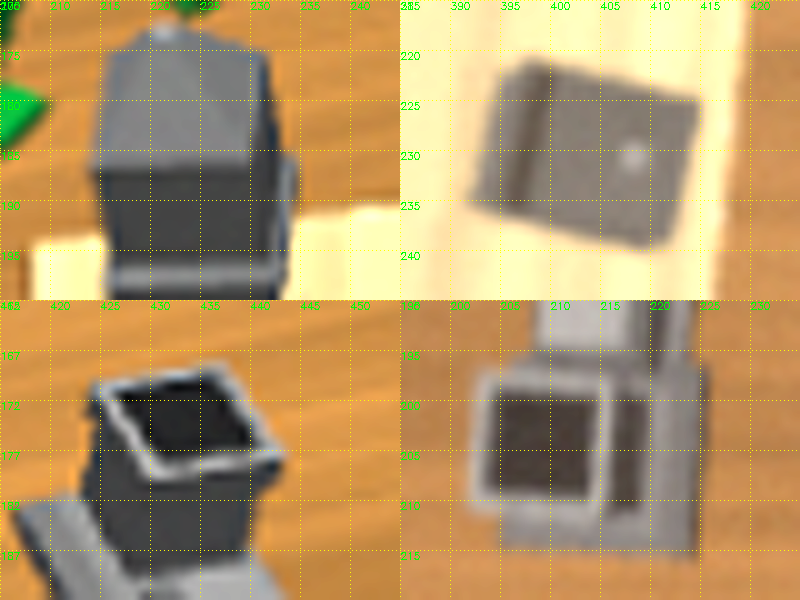

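```bash
cat > h.py <<'E'
from plant import r
import numpy as np
from scipy.optimize import least_squares
C={n:r.camera_info(n) for n in("scene","top")}
def proj(n,X):
    c=C[n];p=np.atleast_2d(X)@np.array(c["R"]).T+c["t"];s=p[:,:2]/p[:,2:];s=s*(1+c["k1"]*(s**2).sum(1,keepdims=True))
    return s*[c["fx"],c["fy"]]+[c["cx"],c["cy"]]
def sq(w,z,order): # corners by signs
    return np.array([[a*w/2,b*w/2,z] for a,b in order])
def fit(obs,x0,fixz=None):
    """obs: list (cam,model pts,px label coords); returns x,y,z,yaw, residuals"""
    def f(p):
        c,s=np.cos(p[3]),np.sin(p[3]);R=np.array([[c,-s,0],[s,c,0],[0,0,1]])
        t=np.array(p[:3]) if fixz is None else np.array([p[0],p[1],fixz])
        return np.concatenate([(proj(n,m@R.T+t)-(np.array(u)-.45)).ravel() for n,m,u in obs])
    o=least_squares(f,x0);return o.x,o.fun.reshape(-1,2)
E
python3 - <<'E'
from h import *
# image-top = +x, image-left=+y.  order: (+x,+y),(+x,-y),(-x,-y),(-x,+y)
O=[(1,1),(1,-1),(-1,-1),(-1,1)]
ap=np.array([[0,0,.13]])
Ft=[(400,221.9),(414.8,225),(411.8,239.8),(397.3,236.8),(408.5,230.7)]
# scene: front = +x ; right = +y
Fs=[(230.5,186.3),(214.0,186.5),(216.3,174.7),(231.6,175.2),(221.5,172.8)]
m=np.vstack([sq(.044,.102,O),ap])
Pt=[(202.8,197),(216.2,197.2),(216,211.5),(202,211.2)]
Ps=[(443.3,177.5),(430,179.8),(424.2,170.5),(437,168.5)]
mp=sq(.044,.066,O)
D=np.array([.5,-.23,0.018,-.2]);E=np.array([.55,.3,0,0])
np.set_printoptions(precision=4,suppress=True)
for nm,t,s,mm,x0,z in(("finial",Ft,Fs,m,D,.018),("plinth",Pt,Ps,mp,E,0)):
    for l,o,fz in(("both",[("top",mm,t),("scene",mm,s)],None),("top",[("top",mm,t)],z),("scene",[("scene",mm,s)],z)):
        x,rs=fit(o,x0,fz);print(nm,l,x,np.degrees(x[3]).round(1),np.abs(rs).max().round(2),rs.std().round(2))
T=[(279,178),(330,175),(335,263),(284,266)]
print("trough",fit([("top",np.array([[a*.131,b*.076,.13] for a,b in O]),T)],[.5,.03,0,0],0))
for n,u in(("ball",(405,191)),):
    print(n,least_squares(lambda p:(proj("top",[p[0],p[1],.098])-u).ravel(),[.6,-.2]).x)
B=[(383,174),(424,179),(415,252),(376,247)]
print("board",fit([("top",np.array([[a*.12,b*.065,.018] for a,b in O]),B)],[.55,-.2,0,0],0))
for n,u,z in(("can",(280,104),.175),("red",(368,275),.1),("green",(397,298),.1),("green2",(426,279),.1)):
    print(n,least_squares(lambda p:(proj("top",[p[0],p[1],z])-u).ravel(),[.6,-.2]).x)
E
```

```text
finial both [ 0.4299 -0.3075  0.0191 -0.2594] -14.9 0.86 0.37
finial top [ 0.4302 -0.3064 -0.5646 -0.2337] -13.4 0.43 0.19
finial scene [ 0.4281 -0.3086  0.3104 -0.2892] -16.6 0.67 0.31
plinth both [ 0.5295  0.2888  0.0021 -0.0585] -3.3 0.6 0.26
plinth top [ 0.5301  0.2903  0.2931 -0.0463] -2.7 0.2 0.13
plinth scene [ 0.5275  0.2894  0.0048 -0.0736] -4.2 0.39 0.24
trough (array([ 0.4696, -0.0193, -0.0001,  0.0305]), array([[-0.3919, -0.8775],
       [ 0.2904, -1.1835],
       [ 0.8127,  1.0233],
       [-0.7419,  0.9653]]))
ball [ 0.5474 -0.3141]
board (array([ 0.4875, -0.3085, -0.0011, -0.1524]), array([[ 0.5037, -0.6061],
       [-0.2694, -0.7924],
       [ 0.7488,  0.7068],
       [-0.9848,  0.6526]]))
can [0.8008 0.0447]
red [ 0.3021 -0.1945]
green [ 0.2328 -0.2771]
green2 [ 0.2857 -0.3643]
```

```bash
cat >> h.py <<'E'
from scipy.spatial.transform import Rotation as Ro
def delta(p,psi,p0=None,R0=None):
    s=r.get_state();R0=Ro.from_quat(s["eef_rot"]) if R0 is None else R0;p0=s["tool_pos"] if p0 is None else p0
    a=np.radians(psi);c,q=np.cos(a),np.sin(a);R=np.array([[-q,c,0],[c,q,0],[0,0,-1]]).T
    R=np.array([[-q,c,0],[c,q,0],[0,0,-1.]]).T
    d=R0.inv().apply(np.array(p)-p0)*1000;w=np.degrees((R0.inv()*Ro.from_matrix(R)).as_rotvec())
    print(np.round(np.r_[d,w],1).tolist(),"at",np.round(p0,4),"q",np.round(s["q"],2))
    return np.array(p),Ro.from_matrix(R)
E
python3 - <<'E'
from h import *
delta((.42,.36,.30),40)
delta((.51,.16,.30),15)
p,R=delta((.51,.16,.30),15)
delta((.51,-.05,.30),0,p,R)
delta((.43,-.307,.26),-14.9,p,R)
E
```

```text
[-273.5, -143.8, -43.0, -0.1, 0.0, 30.2] at [0.2111 0.5877 0.2567] q [-1.19  0.69 -0.19  1.57  0.16  0.9  -0.22]
[-425.8, -301.6, -42.7, -0.1, 0.1, 55.2] at [0.2111 0.5877 0.2567] q [-1.19  0.69 -0.19  1.57  0.16  0.9  -0.22]
[-425.8, -301.6, -42.7, -0.1, 0.1, 55.2] at [0.2111 0.5877 0.2567] q [-1.19  0.69 -0.19  1.57  0.16  0.9  -0.22]
[-202.8, -54.4, 0.0, 0.0, 0.0, 15.0] at [0.51 0.16 0.3 ] q [-1.19  0.69 -0.19  1.57  0.16  0.9  -0.22]
[-430.4, -198.1, 40.0, 0.0, 0.0, 29.9] at [0.51 0.16 0.3 ] q [-1.19  0.69 -0.19  1.57  0.16  0.9  -0.22]
```

Request:
{"method": "move_arm", "body": {"targets": [[[1,-34,-18,-11,0,0,6],[1,-91,-48,-21,0,0,13],[1,-147,-78,-32,0,0,20],[1,-200,-106,-40,0,0,27],[1,-255,-135,-43,0,0,33],[1,-305,-175,-43,0,0,39],[1,-350,-215,-43,0,0,45],[1,-390,-255,-43,0,0,50],[1,-418,-290,-43,0,0,54],[1,-426,-302,-43,0,0,55]]]}}

```text
clock: 1.35
tool_pos: [0.5108, 0.1565, 0.3002]
eef_rot: [0.609, 0.793, -0.001, 0.0]
contact_force: [-0.6, 0.4, -0.0]
opening: 1.0
finger_force: 0.0
```

Request:
{"method": "move_arm", "body": {"targets": [[[1,-30,-8,0,0,0,3],[1,-85,-23,0,0,0,7],[1,-140,-39,0,0,0,11],[1,-195,-56,0,0,0,15],[1,-245,-80,5,0,0,18],[1,-295,-107,10,0,0,21],[1,-345,-140,20,0,0,24],[1,-390,-170,30,0,0,27],[1,-420,-192,40,0,0,29],[1,-430,-198,40,0,0,30]]]}}

```text
clock: 2.6
tool_pos: [0.4312, -0.3076, 0.2597]
eef_rot: [0.793, 0.61, -0.0, -0.001]
contact_force: [-0.1, 0.2, -1.1]
opening: 1.0
finger_force: 0.0
```

```bash
python3 - <<'E'
from h import *
p,R=delta((.430,-.3075,.24),-14.9)
delta((.430,-.3075,.111),-14.9,p,R)
import cv2
t=r.snapshot("top");s=r.snapshot("scene")
z=lambda im,x,y:cv2.resize(im[y:y+75,x:x+100,::-1],None,fx=4,fy=4,interpolation=cv2.INTER_CUBIC)
cv2.imwrite("pics/pre.png",np.hstack([z(t,355,170),z(s,180,120)]))
E
```

```text
[-0.2, -1.2, 19.7, -0.1, -0.0, 0.0] at [ 0.4312 -0.3076  0.2597] q [ 0.44  0.57  0.16  1.86 -0.13  0.73  0.4 ]
[0.0, 0.0, 129.0, 0.0, 0.0, 0.0] at [ 0.43   -0.3075  0.24  ] q [ 0.44  0.57  0.16  1.86 -0.13  0.73  0.4 ]
```

View pics/pre.png

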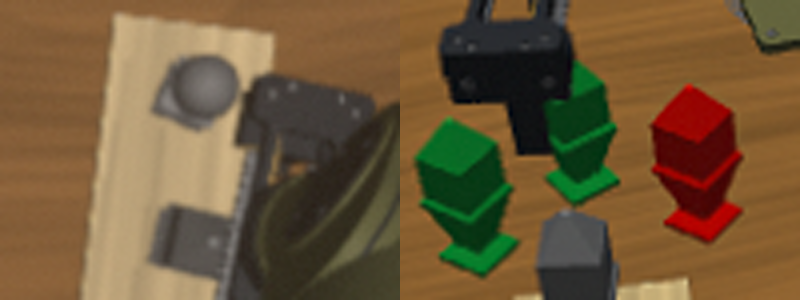

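The crop shows the gripper at height above the finial. The nearer finger's tip is at scene (214,158). I'll check that against the kinematics before going down.

```bash
python3 - <<'E'
from h import *
s=r.get_state();R=Ro.from_quat(s["eef_rot"]).as_matrix()
for y in(.044,.0615,-.044,-.0615):print(y,proj("scene",s["tool_pos"]+R@[0,y,.019]),proj("top",s["tool_pos"]+R@[0,y,.019]))
E
```

```text
0.044 [[215.16750031 156.36845805]] [[418.69304131 212.90017818]]
0.0615 [[214.39546595 160.93739802]] [[420.11482505 206.30416568]]
-0.044 [[218.82604729 134.94778762]] [[411.45089442 246.28236148]]
-0.0615 [[219.51169055 130.97497692]] [[409.99301901 252.95928287]]
```

The fingertip matches the projection, so I'll descend and grip.

Request:
{"method": "move_arm", "body": {"targets": [[[1,0,-1,20,0,0,0],[1,0,-1,50,0,0,0],[1,0,-1,80,0,0,0],[1,0,-1,105,0,0,0],[1,0,-1,125,0,0,0],[1,0,-1,138,0,0,0],[1,0,-1,146,0,0,0],[1,0,-1,149,0,0,0],[1,0,-1,149,0,0,0]]]}}

```text
clock: 3.82
tool_pos: [0.4315, -0.3066, 0.1117]
eef_rot: [0.792, 0.611, 0.0, 0.0]
contact_force: [-0.6, 0.1, 0.3]
opening: 1.003
finger_force: 0.0
```

Request:
{"method": "move_arm", "body": {"targets": [[[0.7,0,0,0,0,0,0],[0.6,0,0,0,0,0,0],[0.55,0,0,0,0,0,0],[0.5,0,0,0,0,0,0],[0.45,0,0,0,0,0,0],[0.4,0,0,0,0,0,0],[0.3,0,0,0,0,0,0],[0.3,0,0,0,0,0,0]]], "newtons": 35}}

```text
clock: 4.82
tool_pos: [0.4314, -0.3067, 0.1114]
eef_rot: [0.792, 0.61, 0.0, 0.0]
contact_force: [1.3, 0.1, -0.4]
opening: 0.496
finger_force: 35.0
```

Request:
{"method": "move_arm", "body": {"targets": [[[0.3,0,0,-8,0,0,0],[0.3,0,0,-25,0,0,0],[0.3,0,0,-55,0,0,0],[0.3,0,0,-90,0,0,0],[0.3,0,0,-125,0,0,0],[0.3,0,0,-155,0,0,0],[0.3,0,0,-180,0,0,0],[0.3,0,0,-195,0,0,0],[0.3,0,0,-200,0,0,0]]]}}

```text
clock: 5.95
tool_pos: [0.4305, -0.3064, 0.3118]
eef_rot: [0.792, 0.61, -0.0, -0.0]
contact_force: [0.3, 0.9, -5.9]
opening: 0.498
finger_force: 35.0
```

```bash
python3 - <<'E'
from h import *
print(r.get_state()["contact_force"],r.get_state()["opening"])
delta((.49,-.03,.31),-9);delta((.5295,.2888,.31),-3.1)
E
```

```text
[ 0.31288292  0.86049433 -5.8729353 ] 0.498161209732021
[282.4, -12.9, 1.9, -0.0, -0.0, -5.8] at [ 0.4305 -0.3064  0.3118] q [ 0.42  0.5   0.18  1.8  -0.11  0.86  0.39]
[600.7, -56.0, 2.0, -0.0, -0.0, -11.7] at [ 0.4305 -0.3064  0.3118] q [ 0.42  0.5   0.18  1.8  -0.11  0.86  0.39]
```

Request:
{"method": "move_arm", "body": {"targets": [[[0.3,8,0,0,0,0,0],[0.3,30,-2,0,0,0,0],[0.3,65,-3,0,0,0,-1],[0.3,105,-5,0,0,0,-2],[0.3,150,-7,0,0,0,-3],[0.3,195,-10,0,0,0,-4],[0.3,240,-12,0,0,0,-5],[0.3,280,-15,0,0,0,-6],[0.3,310,-20,0,0,0,-6],[0.3,325,-23,0,0,0,-6]]]}}

```text
clock: 7.2
tool_pos: [0.4909, 0.016, 0.3105]
eef_rot: [0.758, 0.652, -0.001, -0.001]
contact_force: [0.9, 0.5, -6.2]
opening: 0.496
finger_force: 35.0
```

```bash
python3 - <<'E'
from h import *
delta((.5295,.2888,.31),-3.1)
E
```

```text
[275.5, -2.4, 0.6, -0.1, -0.0, -5.5] at [0.4909 0.016  0.3105] q [-0.22  0.45  0.15  1.9  -0.09  0.81 -0.18]
```

Request:
{"method": "move_arm", "body": {"targets": [[[0.3,10,0,0,0,0,0],[0.3,35,0,0,0,0,-1],[0.3,75,-1,0,0,0,-2],[0.3,120,-1,0,0,0,-3],[0.3,165,-2,0,0,0,-4],[0.3,210,-2,0,0,0,-5],[0.3,245,-2,0,0,0,-5.5],[0.3,267,-2.4,0,0,0,-5.5],[0.3,275.5,-2.4,0,0,0,-5.5],[0.3,275.5,-2.4,0,0,0,-5.5]]]}}

```text
clock: 8.45
tool_pos: [0.5314, 0.2851, 0.3111]
eef_rot: [0.727, 0.686, -0.001, 0.0]
contact_force: [0.3, -0.3, -5.5]
opening: 0.495
finger_force: 35.0
```

```bash
python3 - <<'E'
from h import *
delta((.5295,.2888,.20),-3.1)
E
```

```text
[3.7, -2.1, 111.1, -0.0, 0.1, -0.2] at [0.5314 0.2851 0.3111] q [-0.64  0.6   0.13  1.58 -0.09  0.97 -0.54]
```

Request:
{"method": "move_arm", "body": {"targets": [[[0.3,3,-2,10,0,0,0],[0.3,4,-2,28,0,0,0],[0.3,4,-2,50,0,0,0],[0.3,4,-2,72,0,0,0],[0.3,4,-2,92,0,0,0],[0.3,4,-2,106,0,0,0],[0.3,4,-2,111,0,0,0],[0.3,4,-2,111,0,0,0],[0.3,4,-2,111,0,0,0]]]}}

```text
clock: 9.57
tool_pos: [0.53, 0.2905, 0.2012]
eef_rot: [0.727, 0.687, 0.001, 0.0]
contact_force: [0.4, 0.3, -6.5]
opening: 0.496
finger_force: 35.0
```

```bash
python3 - <<'E'
from h import *
import cv2
delta((.5295,.2888,.165),-3.1)
t=r.snapshot("top");s=r.snapshot("scene");cv2.imwrite("pics/s2.png",s[:,:,::-1]);cv2.imwrite("pics/t2.png",t[:,:,::-1])
def g(im,x,y):
    o=np.clip(1.8*cv2.resize(im[y:y+60,x:x+40,::-1],None,fx=10,fy=10,interpolation=cv2.INTER_CUBIC).astype(float),0,255).astype(np.uint8)
    for i in range(0,40,5):o[::5,i*10]=(0,255,255);cv2.putText(o,str(x+i),(i*10,9),0,.33,(0,255,0))
    for j in range(0,60,5):o[j*10,::5]=(0,255,255);cv2.putText(o,str(y+j),(0,j*10+9),0,.33,(0,255,0))
    return o
cv2.imwrite("pics/pl.png",np.hstack([g(s,415,132),g(t,188,175)]))
E
```

```text
[-1.8, -0.5, 36.2, 0.1, -0.1, -0.2] at [0.53   0.2905 0.2012] q [-0.64  0.73  0.1   1.7  -0.11  0.72 -0.54]
```

View pics/pl.png

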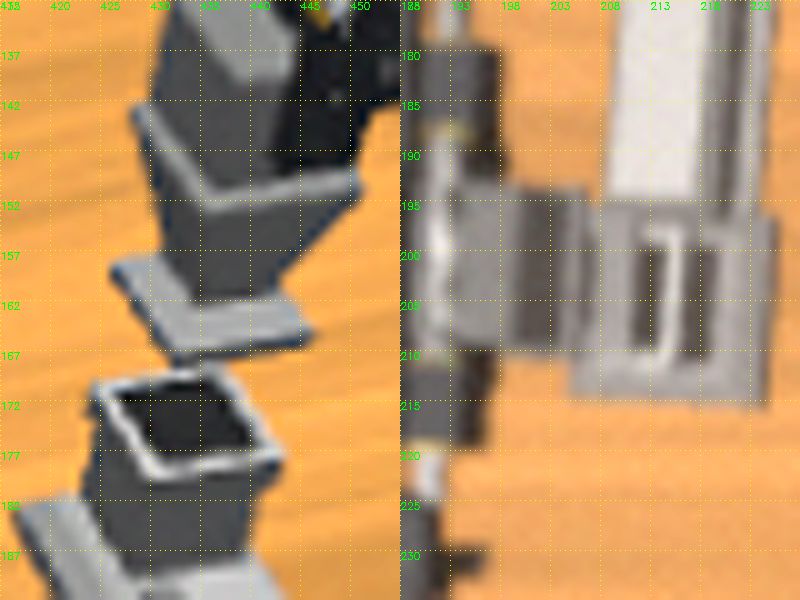

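```bash
python3 - <<'E'
from h import *
np.set_printoptions(precision=4,suppress=True)
O=[(1,1),(1,-1),(-1,-1)]  # right, front, left in scene
col=sq(.05,.06,O);foot=sq(.044,.006,O)
P=lambda L:[(415+a/10,132+b/10) for a,b in L]
Cs=P([(360,178),(210,201),(131,107)]);Fs=P([(313,329),(188,342),(112,264)])
tp=r.get_state()["tool_pos"];z0=tp[2]-.0934;x0=[tp[0],tp[1],z0,-.055]
o=[("scene",np.vstack([col,foot]),Cs+Fs)]
for fz in(z0,None):
    x,rs=fit(o,x0,fz);print(x,np.degrees(x[3]),rs.round(1).tolist())
x,rs=fit([("scene",col,Cs)],x0,z0);print("col",x,np.degrees(x[3]));x,rs=fit([("scene",foot,Fs)],x0,z0);print("foot",x,np.degrees(x[3]))
Ps=[(443.3,177.5),(430,179.8),(424.2,170.5),(437,168.5)]
print("plinth scene",fit([("scene",sq(.044,.066,O+[(-1,1)]),Ps)],[.53,.29,0,0],0)[0],"dark:")
Ds=P([(262,452),(160,465),(108,392),(205,375)])
print(fit([("scene",sq(.034,.066,O+[(-1,1)]),Ds)],[.53,.29,0,0],0)[0]);print("tcp",tp,z0)
# ridge yaw from tail in top view t2: tail edges
E
```

```text
[ 0.5245  0.2899  0.1077 -0.0264] -1.5111965803770477 [[0.9, 0.1], [0.1, 0.8], [-0.3, -0.4], [0.3, -0.6], [-0.8, 0.8], [-0.2, -0.8]]
[ 0.4987  0.3096  0.0831 -0.0235] -1.3461964913129174 [[0.5, 0.3], [0.1, 0.9], [-0.0, 0.0], [0.0, -0.9], [-0.7, 0.5], [0.1, -0.9]]
col [ 0.5235  0.2898 -0.507  -0.0341] -1.9543745214089792
foot [ 0.5254  0.29   -0.5074 -0.0138] -0.7894688968599264
plinth scene [ 0.5275  0.2894 -0.6094 -0.0736] dark:
[ 0.5275  0.2886 -0.2804 -0.0375]
tcp [0.5299 0.2905 0.2011] 0.10772589166554807
```

```bash
cat >> h.py <<'E'
import cv2
S=8
def rend(n,boxes,pose,win):
    """soft mask of union of hulls; boxes (w,z0,z1); pose x,y,z,yaw; win x0,y0,w,h"""
    x0,y0,w,h=win;m=np.zeros((h*S,w*S),np.uint8);c,s=np.cos(pose[3]),np.sin(pose[3])
    for bw,z0,z1 in boxes:
        P=np.array([[a*bw/2,b*bw/2,z] for a,b in((1,1),(1,-1),(-1,-1),(-1,1)) for z in{z0,z1}])@np.array([[c,s,0],[-s,c,0],[0,0,1]])+pose[:3]
        u=(proj(n,P)-[x0,y0]+.5)*S-.5
        hu=cv2.convexHull(u.astype(np.float32));cv2.fillConvexPoly(m,np.round(hu*16).astype(np.int32),255,lineType=cv2.LINE_AA,shift=4)
    m=cv2.GaussianBlur(m.astype(float)/255,(0,0),.55*S)
    return m.reshape(h,S,w,S).mean((1,3))
def mfit(n,img,boxes,z,x0,win,W=None):
    from scipy.optimize import minimize
    a,b,w,h=win;I=img[b:b+h,a:a+w].astype(float);W=np.ones((h,w)) if W is None else W
    def f(p):
        m=rend(n,boxes,[p[0]/1000,p[1]/1000,z,p[2]/50],win)
        A=np.c_[m.ravel(),np.ones(m.size)]*W.ravel()[:,None]; return np.linalg.lstsq(A,I.ravel()*W.ravel(),rcond=None)
    g=lambda p:(lambda o:o[1].sum())(f(p))
    o=minimize(g,[x0[0]*1e3,x0[1]*1e3,x0[2]*50],method="Nelder-Mead",options=dict(initial_simplex=np.array([x0[0]*1e3,x0[1]*1e3,x0[2]*50])+np.array([[0,0,0],[3,0,0],[0,3,0],[0,0,3]]),xatol=.01,fatol=1e-3,maxiter=300))
    return np.round(np.r_[o.x[:2],np.degrees(o.x[2]/50)],2),round((o.fun/W.sum())**.5,3)
sat=lambda im:(lambda f:(f.max(2)-f.min(2))/(f.max(2)+1))(cv2.GaussianBlur(im,(0,0),.01).astype(float) if 0 else im.astype(float))
FIN=[(.044,0,.006),(.026,.0,.055),(.05,.055,.06),(.044,.064,.102)]
E
python3 - <<'E'
from h import *
t0,s0,t2,s2=[cv2.imread(f"pics/{n}.png") for n in("top0","scene0","t2","s2")]
G=lambda i:i.astype(float).mean(2)
# plinth dark square (gray), and in s2
D=[(.034,.066,.066)]
def winW(n,pose,pad):  # weight: within 42mm square
    u=proj(n,[[pose[0]+a*.03,pose[1]+b*.03,.066] for a in(1,-1) for b in(1,-1)]);x0,y0=np.floor(u.min(0)).astype(int);x1,y1=np.ceil(u.max(0)).astype(int)
    win=(x0,y0,x1-x0,y1-y0);W=rend(n,[(pad,.066,.066)],[pose[0],pose[1],0,pose[2]],win)>.5
    return win,W.astype(float)
for n,im in(("top",t0),("scene",s0),("scene",s2)):
    win,W=winW(n,(.5285,.289,-.05),.039);print("dark",n,mfit(n,G(im),D,0,(.5285,.289,-.05),win,W))
z0=.2011-.0934
B=[(.044,.066,.066)]
# silhouettes by saturation
for z in(z0,z0+.002):
    win=(422,158,28,9);W=np.ones((9,28));W[6:,8:19]=0
    print("foot scene",z,mfit("scene",sat(s2),FIN,z,(.5245,.29,-.04),win,W))
    win=(424,140,32,26);W=np.ones((26,32));W[:10,12:]=0;W[24:,6:17]=0
    print("col+foot scene",z,mfit("scene",sat(s2),FIN,z,(.5245,.29,-.04),win,W))
win=(199,188,6,28)
print("top",mfit("top",sat(t2),FIN,z0,(.5285,.289,-.05),win))
print("block yaw/x initial: top",mfit("top",sat(t0),FIN,.018,(.43,-.307,-.25),(386,214,34,32)))
E
```

```text
dark top (array([529.71, 290.9 ,  -5.13]), np.float64(6.551))
dark scene (array([526.81, 290.15,  -3.62]), np.float64(7.485))
dark scene (array([526.91, 290.08,  -3.27]), np.float64(7.692))
foot scene 0.1077 (array([524.13, 289.77,  -6.29]), np.float64(0.044))
col+foot scene 0.1077 (array([528.72, 287.71,  -7.61]), np.float64(0.086))
foot scene 0.1097 (array([526.08, 288.17,  -6.42]), np.float64(0.045))
col+foot scene 0.1097 (array([530.89, 286.02,  -7.77]), np.float64(0.087))
top (array([529.22, 292.41,  -4.51]), np.float64(0.037))
block yaw/x initial: top (array([ 431.14, -307.44,  -15.21]), np.float64(0.047))
```

Request:
{"method": "move_arm", "body": {"targets": [[[0.3,0,0.5,5,0,0,0],[0.3,0,1,12,0,0,0],[0.3,0,1,20,0,0,0],[0.3,0,1,25,0,0,0],[0.3,0,1,28,0,0,0],[0.3,0,1,28,0,0,0],[0.3,0,1,28,0,0,0]]]}}

```text
clock: 10.55
tool_pos: [0.5307, 0.2903, 0.1726]
eef_rot: [0.727, 0.687, 0.0, 0.0]
contact_force: [0.9, 0.2, -6.0]
opening: 0.496
finger_force: 35.0
```

```bash
python3 - <<'E'
from h import *
delta((.5295,.2888,.165),-3.1)
ss=np.mean([r.snapshot("scene").astype(float) for _ in range(4)],0);tt=np.mean([r.snapshot("top").astype(float) for _ in range(4)],0)
cv2.imwrite("pics/s3.png",ss[:,:,::-1]);cv2.imwrite("pics/t3.png",tt[:,:,::-1])
def g(im,x,y):
    o=np.clip(1.8*cv2.resize(im[y:y+40,x:x+40,::-1],None,fx=10,fy=10,interpolation=cv2.INTER_CUBIC),0,255).astype(np.uint8)
    for i in range(0,40,5):o[::5,i*10]=(0,255,255);cv2.putText(o,str(x+i),(i*10,9),0,.33,(0,255,0))
    for j in range(0,40,5):o[j*10,::5]=(0,255,255);cv2.putText(o,str(y+j),(0,j*10+9),0,.33,(0,255,0))
    return o
cv2.imwrite("pics/pl3.png",np.hstack([g(ss,415,155),g(tt,190,185)]))
E
```

```text
[-1.6, -1.1, 7.6, 0.0, -0.0, -0.2] at [0.5307 0.2903 0.1726] q [-0.63  0.77  0.1   1.72 -0.11  0.66 -0.53][ WARN:0@3.123] global loadsave.cpp:1063 imwrite_ Unsupported depth image for selected encoder is fallbacked to CV_8U.
```

View pics/pl3.png

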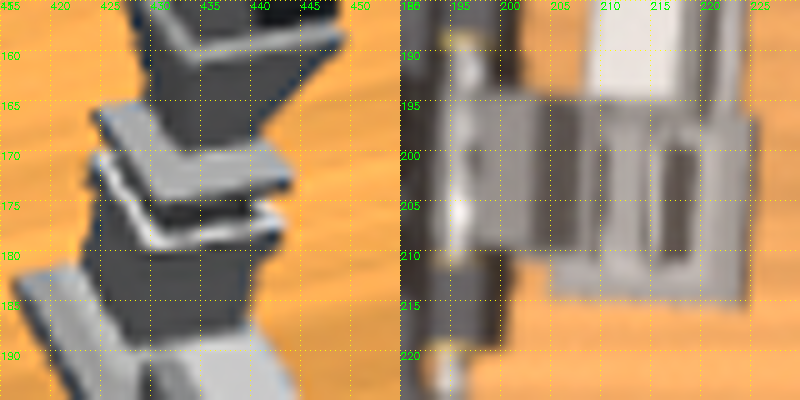

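The scene crop shows the foot's top face with corners at left (424.8,165.8), front (431.5,174.5) and right (444.2,171.7). The plinth's top corners are (424.2,170.8), (430.5,179.8) and (443.3,177.2). The two are nearly concentric and parallel. Next I'll do a joint subpixel fit of both.

```bash
cat > joint.py <<'E'
from h import *
from scipy.optimize import minimize
O4=((1,1),(1,-1),(-1,-1),(-1,1))
def joint(n,img,zf0,win,fixz,blur=.5,verbose=1):
    x0,y0,w,h=win;I=img[y0:y0+h,x0:x0+w].astype(float).reshape(-1,3);S=10
    def px(pose,pts):
        c,s=np.cos(pose[3]),np.sin(pose[3]);u=proj(n,np.array(pts)@np.array([[c,s,0],[-s,c,0],[0,0,1]])+pose[:3]);return (u-[x0,y0]+.5)*S-.5
    def lab(p):
        P=[p[0]/1e3,p[1]/1e3,0,p[2]/50];F=[p[3]/1e3,p[4]/1e3,p[6]/1e3,p[5]/50];L=np.zeros((h*S,w*S),np.uint8)
        def fill(pose,pts,v):cv2.fillConvexPoly(L,np.round(cv2.convexHull(px(pose,pts).astype(np.float32))*16).astype(np.int32),v,shift=4)
        q=lambda W,z:[(a*W/2,b*W/2,z) for a,b in O4]
        fr=lambda W,z,W2,z2:[(W/2,W/2,z),(W/2,-W/2,z),(W2/2,W2/2,z2),(W2/2,-W2/2,z2)]
        ls=lambda W,z,W2,z2:[(W/2,-W/2,z),(-W/2,-W/2,z),(W2/2,-W2/2,z2),(-W2/2,-W2/2,z2)]
        k=.047
        fill(P,fr(.044,.066,k,.056),1);fill(P,ls(.044,.066,k,.056),2);fill(P,q(.044,.066),3);fill(P,q(.034,.066),4)
        fill(F,fr(.044,.006,.044,0),5);fill(F,ls(.044,.006,.044,0),5);fill(F,q(.044,.006),6)
        fill(F,q(.027,.006)+q(.027,.02),7)
        return L
    def W(p): # mask: near foot/plinth top, not neck zone, not below
        L=lab(p);m=np.isin(L,(1,2,3,4,5,6)).astype(np.uint8)
        m=cv2.dilate(m,np.ones((25,25)));
        ex=np.zeros_like(m)
        def ff(pose,pts):cv2.fillConvexPoly(ex,cv2.convexHull(px(pose,pts).astype(np.float32)).round().astype(np.int32),1)
        F=[p[3]/1e3,p[4]/1e3,p[6]/1e3,p[5]/50];P=[p[0]/1e3,p[1]/1e3,0,p[2]/50]
        ff(F,[(a*.015,b*.015,z) for a,b in O4 for z in(.006,.03)]+[(a*.024,b*.024,.05) for a,b in O4])
        ff(P,[(a*.0235,b*.0235,.058) for a,b in O4[:3]]+[(a*.04,b*.04,.0) for a,b in O4[:3]])
        base=m*(1-ex) ; top=np.isin(L,(3,4)).astype(np.uint8); base=np.maximum(base,top*1)
        return base.reshape(h,S,w,S).mean((1,3))>.5
    def run(p,wt,full=0):
        L=lab(p);A=np.stack([cv2.GaussianBlur((L==v).astype(np.float32),(0,0),blur*S).reshape(h,S,w,S).mean((1,3)).ravel()[wt] for v in range(8)],1)
        c,*_=np.linalg.lstsq(A,I[wt],rcond=1e-3);e=A@c-I[wt]
        return (e**2).mean()**.5
    p=np.array([527.,290,-3,526,290,-3,zf0*1e3]);free=7 if not fixz else 6
    for it in range(3):
        wt=W(p).ravel();f=lambda v:run(np.r_[v,p[free:]],wt)
        v0=p[:free];sx=np.vstack([v0]+[v0+np.eye(free)[i]*(1.5 if it<2 else -1) for i in range(free)])
        o=minimize(f,v0,method="Nelder-Mead",options=dict(initial_simplex=sx,maxiter=700,xatol=.02,fatol=1e-3));p[:free]=o.x
    q=p.copy();q[[2,5]]=np.degrees(q[[2,5]]/50)
    print(n,"P",q[:3].round(2),"F",q[3:].round(2),"F-P",(q[3:6]-q[:3]).round(2),"rms",round(o.fun,2),int(wt.sum()))
E
cat > j1.py <<'E'
from joint import *
import sys
s=cv2.imread(sys.argv[1]);zf=r.get_state()["tool_pos"][2]-.0934;print("gap by tcp",(zf-.066)*1e3)
for fixz in(1,0):
    for b in(.4,.7): joint("scene",s,zf,(418,160,32,30),fixz,b)
E
python3 j1.py pics/s3.png
```

```text
gap by tcp 13.109071366856003
scene P [527.56 289.92  -4.14] F [527.23 288.37  -2.92  79.11] F-P [-0.33 -1.55  1.22] rms 7.24 183
scene P [527.49 289.88  -4.4 ] F [527.53 288.32  -2.52  79.11] F-P [ 0.04 -1.57  1.89] rms 9.42 180
scene P [527.57 289.92  -4.62] F [527.05 288.52  -3.03  78.96] F-P [-0.52 -1.4   1.59] rms 7.23 183
scene P [527.63 289.65  -4.53] F [526.88 288.94  -2.64  78.39] F-P [-0.75 -0.71  1.89] rms 9.32 183
```

Request:
{"method": "move_arm", "body": {"targets": [[[0.3,0.6,0.2,1,0,0,0.7],[0.3,1.2,0.4,2,0,0,1.4],[0.3,1.2,0.4,4,0,0,1.4],[0.3,1.2,0.4,5,0,0,1.4],[0.3,1.2,0.4,5,0,0,1.4],[0.3,1.2,0.4,5,0,0,1.4]]]}}

```text
clock: 11.7
tool_pos: [0.531, 0.2914, 0.1674]
eef_rot: [0.735, 0.678, 0.0, -0.0]
contact_force: [-0.0, 0.2, -5.5]
opening: 0.495
finger_force: 35.0
```

```bash
python3 - <<'E'
from h import *
delta((.5295,.2888,.165),-4.5)
cv2.imwrite("pics/s4.png",np.mean([r.snapshot("scene").astype(float) for _ in range(4)],0)[:,:,::-1].astype(np.uint8))
E
python3 j1.py pics/s4.png
```

```text
[-2.7, -1.3, 2.4, 0.0, -0.0, -0.2] at [0.531  0.2914 0.1674] q [-0.64  0.78  0.1   1.72 -0.12  0.65 -0.55]
gap by tcp 8.094434092138766
scene P [527.58 289.76  -4.69] F [527.83 289.47  -4.22  74.09] F-P [ 0.25 -0.29  0.48] rms 7.17 146
scene P [527.29 289.76  -4.06] F [528.46 289.04  -4.06  74.09] F-P [ 1.17 -0.72  0.  ] rms 8.76 139
scene P [527.51 289.94  -5.28] F [527.72 289.65  -4.13  73.86] F-P [ 0.21 -0.29  1.16] rms 7.17 149
scene P [526.93 290.25  -3.72] F [527.47 289.86  -3.71  72.75] F-P [ 0.54 -0.39  0.01] rms 8.95 137
```

Request:
{"method": "move_arm", "body": {"targets": [[[0.3,0.3,-0.3,0.7,0,0,0.2],[0.3,0.3,-0.3,1.4,0,0,0.3],[0.3,0.3,-0.3,2,0,0,0.3],[0.3,0.3,-0.3,2,0,0,0.3],[0.3,0.3,-0.3,2,0,0,0.3],[0.3,0.3,-0.3,2,0,0,0.3],[0.3,0.3,-0.3,2,0,0,0.3]]]}}

```text
clock: 12.78
tool_pos: [0.5307, 0.2917, 0.1654]
eef_rot: [0.737, 0.676, 0.0, -0.0]
contact_force: [-0.0, 0.4, -5.6]
opening: 0.498
finger_force: 35.0
```

```bash
python3 - <<'E'
from h import *
delta((.5295,.2888,.165),-4.5)
s=r.snapshot("scene");t=r.snapshot("top")
cv2.imwrite("pics/s5.png",np.mean([r.snapshot("scene").astype(float) for _ in range(4)],0)[:,:,::-1].astype(np.uint8))
z=lambda im,x,y,w,h,f:cv2.resize(im[y:y+h,x:x+w,::-1],None,fx=f,fy=f,interpolation=cv2.INTER_CUBIC)
cv2.imwrite("pics/fin.png",np.hstack([z(s,410,130,50,60,8),z(s,200,90,250,300,1.6)]))
E
python3 j1.py pics/s5.png
```

```text
[-3.0, -0.9, 0.4, 0.0, -0.0, -0.5] at [0.5307 0.2917 0.1654] q [-0.64  0.78  0.1   1.72 -0.12  0.65 -0.55]
gap by tcp 6.021601358882648
scene P [527.36 289.93  -5.04] F [527.25 289.59  -5.37  72.02] F-P [-0.1  -0.34 -0.33] rms 7.88 127
scene P [527.33 289.78  -4.29] F [527.7  289.48  -4.53  72.02] F-P [ 0.37 -0.3  -0.24] rms 8.97 128
scene P [527.44 289.83  -4.72] F [526.98 289.89  -4.74  71.7 ] F-P [-0.46  0.06 -0.01] rms 7.88 130
scene P [527.32 289.82  -4.36] F [527.29 289.78  -5.06  71.71] F-P [-0.03 -0.04 -0.7 ] rms 9.06 126
```

View pics/fin.png

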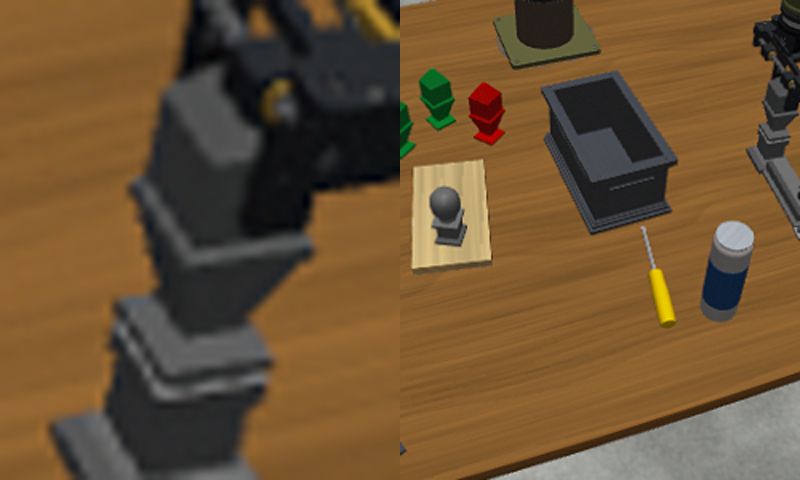

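The finial's foot sits centred and square over the plinth with an even gap of about 6 mm. The ball finial, screwdriver and can haven't moved. I'm handing the job in.

```bash
python3 -c "
from plant import r
print(r.finish_job())"
```

```text
the job is handed in; nothing more can be done
None
```

The job is handed in: the gripper is holding the pointed finial upright over the plinth, centred to about 0.5 mm and square to about 1°, with a gap of about 6 mm; I saw no contact with the ridge casting or trough.

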